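Feed a paperback under the trimmer's guard with a push stick

ROBOT

A 6-joint arm with a two-finger parallel gripper is mounted at the origin on the work surface. World frame = base frame: x ahead of the robot, y to its left, z up, the work surface at z = 0. Lengths are in m, angles in rad, forces in N, time in s.
With the tool pointing down it reaches from about 0.275 to 0.85 m from the base axis. Payload 19 kg.
Tool frame: the origin (TCP) lies between the finger pads; the fingertips stand 14 mm ahead of it and the grasp point (between the pads) lies 5 mm behind it; z points along the fingers, y is the line along which they close (so a half turn about z gives the same grasp; the last joint's range is limited). The gripper opens to 85 mm and grips with 20 to 120 N. Pads are 22 mm wide; open, the fingers measure 114 mm over their backs; the gripper's body (76 mm by 85 mm) begins 54 mm behind the grasp point. The pads swing forward as they close: fully open they stand 13 mm farther back than shut.
Start: joints at [-0.134, 0.15, 1.437, -0, 1.554, -0.134], TCP at [0.575, -0, 0.245] pointing down, gripper open.
Joint ranges: [-2.8, 2.8], [-0.68, 2.1], [0.12, 2.68], [-1.39, 4.53], [0.16, 2.79], [-2.81, 2.81]. Speed limits (rad/s): [1.89, 1.89, 2.22, 3.01, 3.01, 3.01].

INTERFACE

Orientations are given as a unit quaternion [x, y, z, w].
In Python, from bench import telemetry, eyes, workorder gives the robot as it stands.
- The arm moves only by the shell command python3 -m jog 'ROWS'. ROWS is JSON, a list that holds one entry, the list of rows, each a list of 7 numbers: the shift along the world's x, y, z in cm, then the turn, a rotation vector about the world's x, y, z in rad, then the closure, from -1 (fully open) to 1 (shut). A call has exactly 5 rows; each row is the pose to reach, as a shift and turn from the pose commanded when the call began; what a row does not reach only later rows make up. A row lasts 1/8 s, in which the tool goes at most 62.5 mm and 10.7 degrees, less where a joint would pass 70% of its speed; a pose out of reach is approached as far as the arm can. A call with a gripper value outside its range is refused whole. The fingers move at their own pace and stop on an object; the grip force is fixed at half the most. Time passes only in rows, so rows that repeat a pose let the fingers close, or fill a call up. It gives the time, the measured TCP pose, the force, the opening and the grip force at its end, in the units of the state.
- telemetry.read_state(): the state, without advancing time (a new reading comes with each control period).
- eyes.get_image(name): name is "scene" or "side" or "wrist"; returns a dict with "image" (400x640x3 uint8, blue, green, red), "z_map" (400x640 float32, m along the optical axis (not along the pixel's ray), 0 where there is no reading), "camera_matrix" (3x3 intrinsics, pixels), "D" ([k1, k2, p1, p2, k3] as OpenCV has them; the pictures are not rectified), "R" (3x3) and "t" (3): a world point X has camera coordinates R X + t; the wrist camera has in their place "hand_eye" (4x4, takes a point from camera to tool coordinates, whose origin is the TCP and whose axes are the flange's). Camera axes: x right, y down, z forward; pixel columns grow to the right and rows downward; lengths in m; the calibration is good to about 2 mm. A picture is of the moment at which its call begins: read the wrist's pose just before it.
- workorder.job_done(): hands the job in; it is judged then, once.
The state is a dict: "time": time; "qpos": joint angles; "qd": joint speeds; "joint_torque": joint torques, N m; "ee_pos": TCP position; "tool_rot": TCP orientation; "contact_force": force on the tool from outside, world axes, zero at the start; "torque": the same for the moment, N m; "finger_gap": finger opening in m; "grip_force": force on a finger pad.
Only numpy, scipy, OpenCV 4.12 (cv2) and the standard library are available. Lean on these libraries where they do the work, as an engineer would, in place of code of your own. Each camera call takes 0.05 s, during which the arm holds its last target. There are 200 camera calls.

TASK

Take the orange push stick by its leaning handle and use it, never the gripper itself, to feed the paperback through the low opening under the trimmer's guard until it is pressed firmly (about 10 N), square against the red backgauge; feel for the contact and do not shove the backgauge out of its setting. Then draw the stick back out, stand it on its sole on the black mat again and let go, leaving the book against the gauge. Keep the gripper off the trimmer, and leave the other things on the table where they are.

Things in the scene. Friction and masses are not known exactly. Their poses are not given: they have to be found in the camera images.
- trimmer: Fixed bench trimmer, 260 (x) x 520 (y) mm, z up; origin on the table under the lip of its guard, midway across. It feeds along its own -y. Flat bed, top 30 mm above the origin, y = +260 (infeed) to -260 mm. Guide rails along the bed 20 mm high, inner faces at x = -105 and +105. Its grey head spans the bed from y = 0 to -100 mm.
- lip (a point): Middle of the guard's lower lip, the upper edge of the opening on the infeed side: 36 mm above the bed. The opening under the head is 36 mm high, 210 mm wide, 100 mm deep. Axes as the trimmer's.
- visor_top (a point): Middle of the upper edge of the clear, yellow-rimmed visor, 250 mm wide and 6 mm thick, which rises from the lip and leans back over the infeed, 35 degrees from vertical. A vertical gripper on the stick would hit it; one tilted like the stick's handle stays clear. It is about 126 mm behind (+y) the lip.
- gauge: Red backgauge on the trimmer's bed behind the head, a plate 150 mm wide and 45 mm high. Origin at the lower edge of its face, midway across, on the bed; the face looks to +y (the infeed), axes as the trimmer's. Set at y = -140 to -175 mm on the trimmer, by friction only: it slips at 22 N. A push of about 8 to 12 N seats the book.
- book: Teal paperback lying flat on the infeed side of the trimmer's bed, spine ahead, roughly square to the feed: 160 mm across (its x), 110 mm along the feed (its y), 26 mm thick, 0.25 to 0.5 kg. Origin at the centre of its underside; its spine is its -y face, 55 mm from the origin, its rear (+y) face is where to push.
- stick_grip (a point): Centre of the handle of the loose orange push stick, where to grip it; axes as the stick's. Handle: straight bar 26 mm wide (x), 24 mm thick, leaning back 35 degrees (0.61 rad) from vertical, upwards towards the stick's +y. This point is 80 mm up the handle from the sole, 30 mm below its upper end, 101 mm behind (+y) the sole's centre, 81.5 mm above the sole's underside.
- stick_sole (a point): Centre of the underside of the push stick's flat sole, 80 mm (x) x 170 mm (y) x 16 mm; axes as the stick's. The toe (black front edge) that pushes is 85 mm from here in the stick's -y, the sole's other end 85 mm in +y. The stick weighs 0.22 kg.
- mat: Fixed black parking mat on which the push stick stands at the start, 130 (x) x 230 (y) x 4 mm; origin at the centre of its underside, on the table; the stick's outline is marked on it in grey, toe to the mat's -y.
- tape: Bystander: amber tape roll, 100 mm across, 48 mm high; origin at the centre of its underside.
- glue: Bystander: white glue bottle, 54 mm across, 130 mm high; origin at the centre of its underside.
- scissors: Bystander: scissors lying flat, 220 mm long, 10 mm high; origin near the pivot, on the table.
- case: Bystander: black spectacles case 160 x 60 x 40 mm; origin at the centre of its underside.
- cup: Bystander: blue cup, 80 mm across, 100 mm high; origin at the centre of its underside.
Mind the look-alikes: they are no part of the job. There is more than one size of the book; the one meant has the size given above.

How it is judged:
By the outcome, as a careful person would: the job done as asked, in the order asked, and still so for the second after the job is handed in, with the robot touching nothing.
It also fails if it takes over 67 s, if anything falls off the work surface, if the arm or the gripper's body presses on something with over 40 N, if the wrist force passes 120 N, or if a joint passes its speed limit or range.

## Working session

There is one attempt and no reset: what is moved stays moved. The work goes in short steps, Python scripts to look and compute and a shell command to move; the robot and the scene stay as the last step left them, time stands still between calls to the robot, and variables do not carry over. Pictures are saved under pics/ and viewed, at most 10 in all, crops included, and the job is handed in when it is done.

```bash
ls; mkdir -p pics
python3 - <<'E'
from bench import telemetry, eyes
import cv2,numpy as np
print(telemetry.read_state())
for n in ("scene","side"):
    d=eyes.get_image(n); cv2.imwrite(f"pics/{n}0.png",d["image"]); np.savez(f"{n}0.npz",**d)
    print(n,d["camera_matrix"],d["D"],d["R"],d["t"])
E
```

```text
pics
{'time': 0.0, 'qpos': array([-1.33996030e-01,  1.50984228e-01,  1.43802932e+00, -3.40693580e-05,
        1.55376382e+00, -1.34034757e-01]), 'qd': array([-0.00075918, -0.00083776, -0.00071093, -0.00137053, -0.00204928,
       -0.00177877]), 'joint_torque': array([ 9.08163997e-05, -7.13061190e+01, -5.70858908e+01, -1.86872212e-04,
        9.14935896e-03,  2.21375326e-04]), 'ee_pos': array([5.74779161e-01, 1.64924199e-06, 2.44677300e-01]), 'tool_rot': array([ 7.07092753e-01,  7.07120561e-01, -3.72681692e-04, -4.60741924e-04]), 'contact_force': array([-0.45797738, -0.41192787, -0.00733661]), 'torque': array([0.00439516, 0.06826496, 0.00789811]), 'grip_force': 0.0, 'finger_gap': 0.08551397792020089}
scene [[441.40259094   0.         317.84959786]
 [  0.         441.40259094 197.86229179]
 [  0.           0.           1.        ]] [-0.04818164  0.          0.          0.          0.        ] [[-0.56727776  0.82350479  0.0059841 ]
 [ 0.63809841  0.44412947 -0.62895106]
 [-0.52060192 -0.3529715  -0.77742187]] [ 0.32575735 -0.18978796  1.90221182]
side [[382.74982636   0.         323.17473187]
 [  0.         382.74982636 198.48080925]
 [  0.           0.           1.        ]] [-0.08694706  0.          0.          0.          0.        ] [[ 0.65275249 -0.75743586  0.0143216 ]
 [-0.50481009 -0.44898201 -0.73728009]
 [ 0.56487251  0.47403172 -0.67543539]] [-0.36261764  0.36084285  1.29095465]
```

View pics/scene0.png

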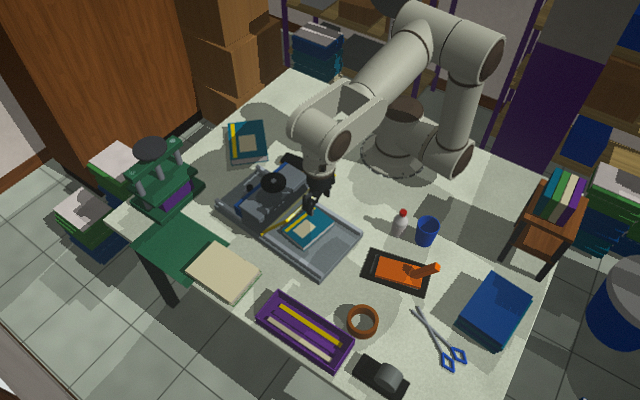

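View pics/side0.png

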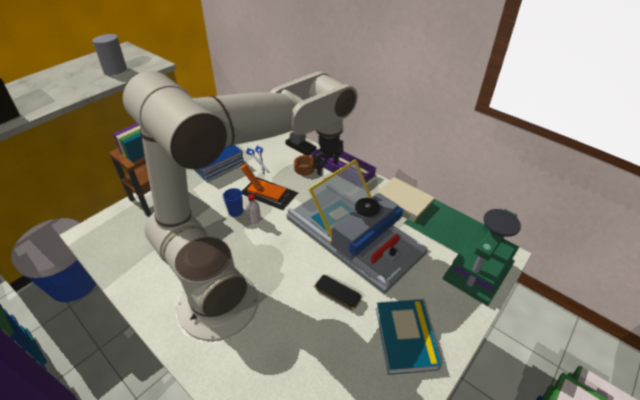

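The scene view shows the trimmer around (290,210) with the book on the infeed at (305,228). The stick stands on its mat at (400,270), with its handle end at (430,269). The side view shows the red gauge at (385,248) and the stick at (265,187). Next I'll enlarge both.

```bash
cat > h.py <<'E'
import numpy as np, cv2
from scipy.spatial.transform import Rotation as Ro
def und(d,uv):
    return cv2.undistortPoints(np.array(uv,float).reshape(-1,1,2),d["camera_matrix"],d["D"]).reshape(-1,2)
def pose(d,st=None):
    "R,t world->cam"
    if "R" in d: return d["R"],d["t"]
    T=np.eye(4);T[:3,:3]=Ro.from_quat(st["tool_rot"]).as_matrix();T[:3,3]=st["ee_pos"]
    W=np.linalg.inv(T@d["hand_eye"]); return W[:3,:3],W[:3,3]
def atz(d,uv,z,st=None):
    "pixel ray at plane height z"
    R,t=pose(d,st); n=und(d,uv); r=np.c_[n,np.ones(len(n))]@R; c=-R.T@t
    return c+r*((np.broadcast_to(z,len(n))-c[2])/r[:,2])[:,None]
def cloud(d,st=None):
    R,t=pose(d,st); h,w=d["z_map"].shape
    u,v=np.meshgrid(np.arange(w),np.arange(h)); n=und(d,np.c_[u.ravel(),v.ravel()])
    z=d["z_map"].ravel(); X=(np.c_[n,np.ones(len(n))]*z[:,None]-t)@R; X[z==0]=np.nan
    return X.reshape(h,w,3)
E
python3 - <<'E'
import numpy as np,cv2
from h import *
S=dict(np.load("scene0.npz"));D=dict(np.load("side0.npz"))
def crop(d,x,y,w,h,k): return cv2.resize(d["image"][y:y+h,x:x+w],None,fx=k,fy=k,interpolation=cv2.INTER_CUBIC)
cv2.imwrite("pics/c1.png",np.vstack([crop(S,210,150,160,132,5)[:330*2]])[:600])
a=crop(S,350,235,100,70,4);b=crop(D,230,160,100,70,4);c=crop(D,280,150,150,140,4)[:,:600]
o=np.zeros((560,800,3),np.uint8);o[:280,:400]=a;o[280:,:400]=0;cc=crop(D,285,155,145,145,400/145)[:400,:400];o[:280,400:]=b;o[280:560,:400]=crop(D,290,220,150,105,400/150)[:280,:400];
cv2.imwrite("pics/c2.png",o)
for n,d in (("S",S),("D",D)):
    X=cloud(d);hsv=cv2.cvtColor(d["image"],cv2.COLOR_BGR2HSV)
    m=(hsv[...,0]>3)&(hsv[...,0]<14)&(hsv[...,1]>200)&(hsv[...,2]>120)
    P=X[m];print(n,len(P),np.nanpercentile(P,[2,50,98],axis=0).round(3))
    m=((hsv[...,0]<4)|(hsv[...,0]>175))&(hsv[...,1]>180)&(hsv[...,2]>80)
    P=X[m];print(n,"red",len(P),np.nanpercentile(P,[2,50,98],axis=0).round(3))
E
```

```text
S 754 [[0.463 0.22  0.014]
 [0.516 0.282 0.021]
 [0.56  0.399 0.112]]
S red 28 [[0.346 0.201 0.123]
 [0.358 0.212 0.131]
 [0.365 0.219 0.134]]
D 426 [[0.458 0.22  0.014]
 [0.505 0.296 0.021]
 [0.556 0.392 0.11 ]]
D red 196 [[ 0.349 -0.321  0.046]
 [ 0.512 -0.312  0.075]
 [ 0.608  0.218  0.131]]
```

View pics/c1.png

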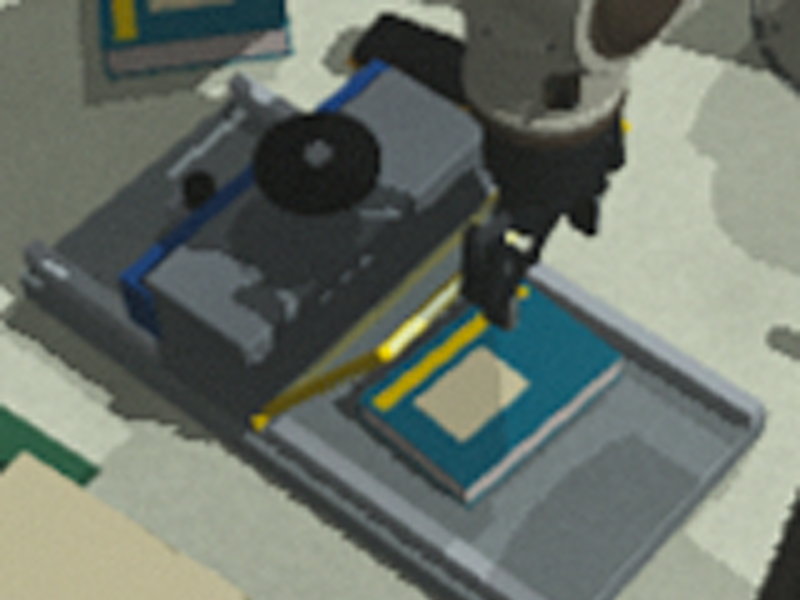

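View pics/c2.png

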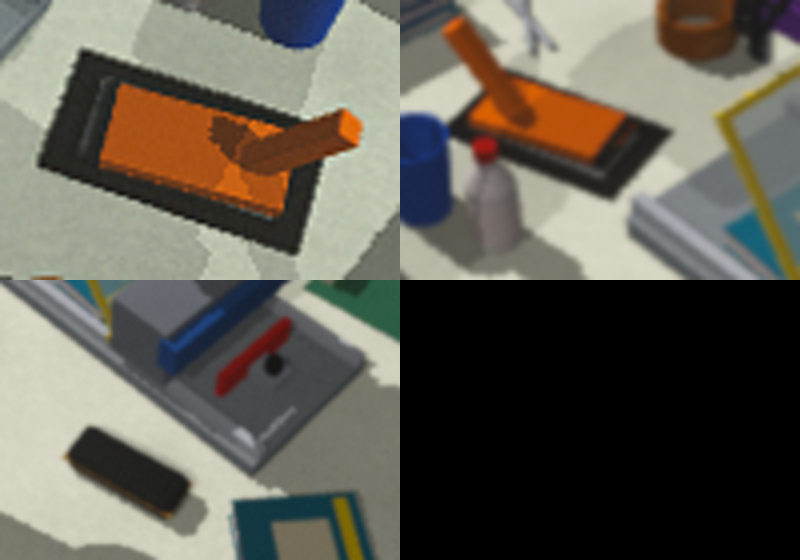

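Crop 1 shows the book's top rear edge running from about (470,497) to (622,362), with the front-left corner at (360,400). The near rail's inner side runs from (275,420) to (520,600). In crop 2 the stick's sole corners are (118,84), (290,135), (278,215) and (103,163). The toe points to image left, towards the trimmer side, and the red gauge is at (255,355).

Run:
```python
import numpy as np,cv2
from h import *
S=dict(np.load("scene0.npz"));D=dict(np.load("side0.npz"))
s=lambda L,x,y,k:[(x+u/k,y+v/k) for u,v in L]
print("book",atz(S,s([(360,400),(470,497),(622,362)],210,150,5),.056).round(4))
print("sole",atz(S,s([(118,84),(290,135),(278,215),(103,163)],350,235,4),.020).round(4))
print("mat",atz(S,s([(82,50),(322,118),(298,255),(40,165)],350,235,4),.004).round(4))
print("rail ends",atz(S,s([(763,410),(540,268)],210,150,5),.050).round(4))
XS,XD=cloud(S),cloud(D)
# rail tops / bed / book by height
for n,X,d in(("S",XS,S),("D",XD,D)):
    hsv=cv2.cvtColor(d["image"],cv2.COLOR_BGR2HSV)
    teal=(hsv[...,0]>85)&(hsv[...,0]<110)&(hsv[...,1]>120)&(X[...,2]>.048)&(X[...,2]<.064)&(X[...,1]>-.2)
    P=X[teal]; 
    if len(P)>30:
        (c,wh,a)=cv2.minAreaRect(P[:,:2].astype(np.float32)); print(n,"book",len(P),c,wh,a,P[:,2].mean())
        if n=="S":
            pass
    red=((hsv[...,0]<4)|(hsv[...,0]>175))&(hsv[...,1]>150)&(X[...,1]<-.2)&(X[...,2]>.03)&(X[...,2]<.08)
    P=X[red]
    if len(P)>20:
        print(n,"gauge",len(P),cv2.minAreaRect(P[:,:2].astype(np.float32)),np.percentile(P[:,2],[2,98]))
        T=P[P[:,2]>.071];print(" top",cv2.minAreaRect(T[:,:2].astype(np.float32)),len(T))
    r=(np.abs(X[...,2]-.05)<.004)&(X[...,0]>.3)&(X[...,0]<.8)&(X[...,1]>-.5)&(X[...,1]<.25)&~teal&(hsv[...,1]<90)
    P=X[r];print(n,"rail",len(P),cv2.minAreaRect(P[:,:2].astype(np.float32)))
    for th in (0,): 
        b=(np.abs(X[...,2]-.03)<.004)&(X[...,0]>.3)&(X[...,0]<.8)&(X[...,1]>-.5)&(X[...,1]<.25)
        P=X[b];print(n,"bed",len(P),cv2.minAreaRect(P[:,:2].astype(np.float32)))
    o=(hsv[...,0]>3)&(hsv[...,0]<16)&(hsv[...,1]>180)&(X[...,1]>.15)&(X[...,0]<.6)
    P=X[o&(np.abs(X[...,2]-.02)<.004)];print(n,"sole",len(P),cv2.minAreaRect(P[:,:2].astype(np.float32)))
    for lo,hi in((.04,.055),(.055,.07),(.07,.085),(.085,.1),(.1,.12)):
        P=X[o&(X[...,2]>lo)&(X[...,2]<hi)]; 
        if len(P): print("  handle",len(P),P.mean(0).round(4),np.ptp(P,axis=0).round(3))
    y=(hsv[...,0]>20)&(hsv[...,0]<33)&(hsv[...,1]>150)&(X[...,2]>.1)&(X[...,1]<.1)&(X[...,0]>.4)
    P=X[y];print(n,"visor",len(P),np.percentile(P,[2,50,98],axis=0).round(3) if len(P) else "")
```

```text
book [[ 0.6199 -0.1249  0.056 ]
 [ 0.6413 -0.0125  0.056 ]
 [ 0.4847  0.0109  0.056 ]]
sole [[0.4936 0.2087 0.02  ]
 [0.4536 0.3574 0.02  ]
 [0.5289 0.3833 0.02  ]
 [0.5696 0.2372 0.02  ]]
mat [[0.4713 0.1607 0.004 ]
 [0.4118 0.3716 0.004 ]
 [0.5437 0.4127 0.004 ]
 [0.5936 0.1903 0.004 ]]
rail ends [[ 0.4587  0.1152  0.05  ]
 [ 0.4432 -0.0899  0.05  ]]
S book 801 (0.5282154679298401, 0.29334160685539246) (0.2077939808368683, 0.8565900921821594) 5.9068756103515625 0.057734117277917836
S rail 719 ((0.5498681664466858, -0.12757736444473267), (0.49951040744781494, 0.7268607020378113), 0.2331678569316864)
S bed 2366 ((0.5615135431289673, -0.12652656435966492), (0.7687592506408691, 0.47528716921806335), 86.49398040771484)
S sole 610 ((0.5090384483337402, 0.29510414600372314), (0.08489695191383362, 0.1591435968875885), 16.008323669433594)
  handle 26 [0.4946 0.3578 0.0486] [0.027 0.037 0.013]
  handle 15 [0.4925 0.3666 0.0622] [0.023 0.033 0.014]
  handle 26 [0.4915 0.377  0.0772] [0.023 0.031 0.014]
  handle 28 [0.4894 0.3875 0.0934] [0.021 0.032 0.014]
  handle 59 [0.4805 0.3975 0.1104] [
[... 508 characters left out ...]
5 ((0.5612636804580688, -0.10953953862190247), (0.6254815459251404, 0.49011144042015076), 87.52568054199219)
D bed 2061 ((0.5340691804885864, -0.12609004974365234), (0.4959739148616791, 0.7243155837059021), 4.516347408294678)
D sole 331 ((0.5101191997528076, 0.294500470161438), (0.08380724489688873, 0.1596938520669937), 14.72706413269043)
  handle 24 [0.4907 0.3494 0.0472] [0.03  0.034 0.014]
  handle 22 [0.4851 0.3595 0.0617] [0.019 0.04  0.013]
  handle 17 [0.4812 0.3669 0.0769] [0.021 0.032 0.014]
  handle 27 [0.4793 0.3776 0.0919] [0.022 0.028 0.014]
  handle 29 [0.4767 0.3919 0.1087] [0.026 0.031 0.018]
D visor 264 [[ 0.435 -0.133  0.11 ]
 [ 0.516 -0.06   0.22 ]
 [ 0.687 -0.03   0.254]]
```

```bash
cat > snap.py <<'E'
import sys,pickle,cv2
from bench import telemetry,eyes
n=sys.argv[1];cam=sys.argv[2] if len(sys.argv)>2 else "wrist"
st=telemetry.read_state();d=eyes.get_image(cam)
pickle.dump((st,d),open(n+".pkl","wb"));cv2.imwrite(f"pics/{n}.png",d["image"])
print(st["time"],st["ee_pos"],st["tool_rot"])
E
python3 snap.py w0; python3 -c "
import pickle;from h import *
st,d=pickle.load(open('w0.pkl','rb'));print(d['hand_eye'].round(3),d['camera_matrix'][0,0])"
```

```text
0.1 [5.74797752e-01 9.36747140e-06 2.44765871e-01] [ 7.07098926e-01  7.07114443e-01 -3.17870853e-04 -4.14237847e-04]
[[ 0.    -0.948 -0.318  0.082]
 [ 1.     0.    -0.001 -0.001]
 [ 0.001 -0.318  0.948 -0.129]
 [ 0.     0.     0.     1.   ]] 355.1113004270141
```

View pics/w0.png

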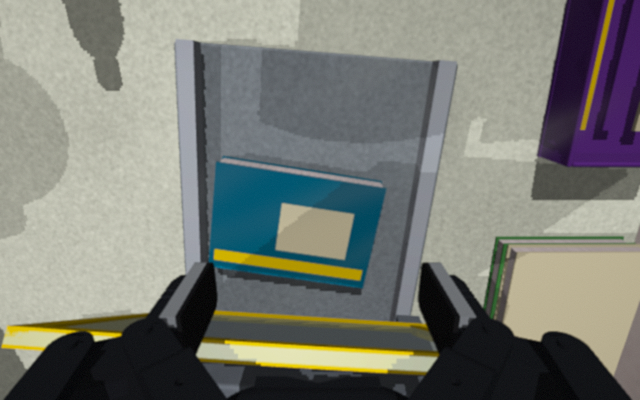

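The wrist view shows the infeed end with rail tops at (176,41), (195,41), (435,60) and (456,62). The book's top corners are (220,162), (383,186), (361,288) and (210,265), so it is turned a few degrees from the rails.

Run:
```python
import pickle;from h import *
st,d=pickle.load(open('w0.pkl','rb'))
r=atz(d,[(176,41),(195,41),(435,60),(456,62),(207,240),(410,240),(186,240),(430,240)],.05,st);print(r.round(4))
b=atz(d,[(220,162),(383,186),(361,288),(211,265)],.056,st);print(b.round(4),b.mean(0))
for i,j in((0,1),(1,2),(2,3),(3,0)):v=b[j]-b[i];print(np.hypot(*v[:2]),np.arctan2(v[1],v[0]))
X=cloud(d,st)
# rails by depth, image rows 45..230
m=(np.abs(X[...,2]-.05)<.003);m[250:]=0
hsv=cv2.cvtColor(d["image"],cv2.COLOR_BGR2HSV);m&=hsv[...,1]<70
P=X[m];L=P[(P[:,0]<.47)&(P[:,0]>.4)];R=P[P[:,0]>.62]
for Q in(L,R):
    p=np.polyfit(Q[:,1],Q[:,0],1);print(len(Q),"x at y=0",p[1],"yaw",-np.arctan(p[0]),np.percentile(Q[:,1],[1,99]))
t=(hsv[...,0]>85)&(hsv[...,0]<110)&(hsv[...,1]>120)&(np.abs(X[...,2]-.056)<.005)
print(cv2.minAreaRect(X[t][:,:2].astype(np.float32)))
```

```text
[[ 0.454   0.1093  0.05  ]
 [ 0.4702  0.1092  0.05  ]
 [ 0.6743  0.0941  0.05  ]
 [ 0.6926  0.0926  0.05  ]
 [ 0.4623 -0.0761  0.05  ]
 [ 0.6669 -0.0759  0.05  ]
 [ 0.441  -0.0762  0.05  ]
 [ 0.6871 -0.0759  0.05  ]]
[[ 0.4842  0.0059  0.056 ]
 [ 0.6351 -0.0171  0.056 ]
 [ 0.6189 -0.128   0.056 ]
 [ 0.4656 -0.1012  0.056 ]] [ 0.55096384 -0.06009919  0.056     ]
0.15270990502212217 -0.150937162686348
0.1120503685624992 -1.7159325454386292
0.15562462975585317 2.9688915973206016
0.10868458924776041 1.3993591939470296
3703 x at y=0 0.4531995224378465 yaw -0.07316690113693274 [-0.08402192  0.10919457]
3309 x at y=0 0.6816313292752203 yaw -0.06056028635063087 [-0.08409702  0.09254716]
((0.550108015537262, -0.06069115549325943), (0.11031612753868103, 0.1601230800151825), 80.76177215576172)
```

```bash
python3 -c "
from scipy.spatial.transform import Rotation as R
print((R.from_rotvec([0,0,.26])*R.from_rotvec([-.611,0,0])).as_rotvec())"
python3 -m jog '[[[-1,5,1,0,0,0,-1],[-2,11,1,-0.1,-0.015,0.045,-1],[-4,17,1,-0.25,-0.04,0.1,-1],[-6,23,1,-0.4,-0.055,0.17,-1],[-8,29,1,-0.5,-0.07,0.21,-1]]]'
```

```text
[-0.60751088 -0.07942434  0.25184266]
time: 0.78
ee_pos: [0.5007, 0.2724, 0.2555]
tool_rot: [0.607, 0.754, -0.151, 0.201]
contact_force: [2.2, -0.1, -0.7]
finger_gap: 0.0854
grip_force: 0.0
```

```bash
python3 -m jog '[[[-1,5,-2,-0.05,-0.005,0.02,-1],[-2,10.5,-5,-0.108,-0.01,0.042,-1],[-2.5,15.7,-9,-0.108,-0.01,0.042,-1],[-2.5,15.7,-9,-0.108,-0.01,0.042,-1],[-2.5,15.7,-9,-0.108,-0.01,0.042,-1]]]'; python3 snap.py w1
```

```text
time: 1.4
ee_pos: [0.4765, 0.4277, 0.165]
tool_rot: [0.58, 0.757, -0.184, 0.238]
contact_force: [-0.6, -0.7, 1.2]
finger_gap: 0.0854
grip_force: 0.0
1.4 [0.47647734 0.42771899 0.16497517] [ 0.58048014  0.75658568 -0.18372611  0.23846516]
```

View pics/w1.png

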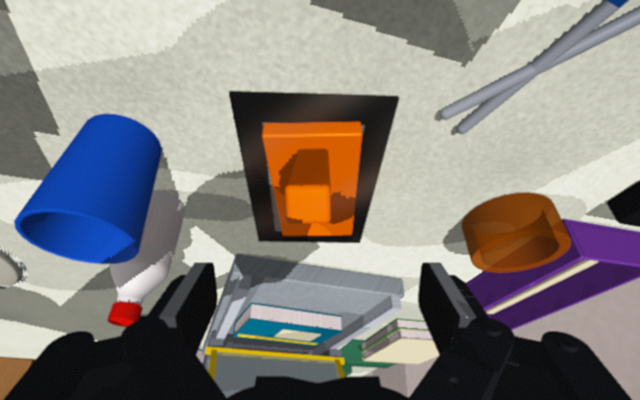

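The wrist view shows the handle's end face at about (286..330, 185..223). It is left of the line between the fingers, whose image centre is about (318,·), and it lies within the finger span. The sole's rear top edge runs from (264,135) to (362,135).

```bash
cat > rem.py <<'E'
import sys,numpy as np
from scipy.spatial.transform import Rotation as R
from bench import telemetry
def rem(p,yaw,tilt=.611):
    s=telemetry.read_state();T=R.from_rotvec([0,0,yaw])*R.from_rotvec([-tilt,0,0])*R.from_quat([.70711,.70711,0,0])
    print("t",round(s["time"],2),"q",s["qpos"].round(2),"dpos cm",((np.array(p)-s["ee_pos"])*100).round(2),"drot",(T*R.from_quat(s["tool_rot"]).inv()).as_rotvec().round(3),"F",s["contact_force"].round(1),"gap",round(s["finger_gap"],4))
    return T.as_matrix()
if __name__=="__main__": rem(list(map(float,sys.argv[1:4])),float(sys.argv[4]))
E
python3 - <<'E'
import pickle;from h import *
from rem import rem
st,d=pickle.load(open('w1.pkl','rb'))
e=atz(d,[(286,186),(330,185),(330,220),(286,223)],[.117,.117,.103,.103],st);print(e.round(4),e.mean(0).round(4))
s=atz(d,[(264,135),(362,135)],.020,st);print(s.round(4),np.arctan2(s[1,1]-s[0,1],s[1,0]-s[0,0]))
m=atz(d,[(231,92),(398,97),(360,241),(257,239)],.004,st);print(m.round(4),m.mean(0))
X=cloud(d,st);print(X[203,308],X[210,300],X[215,320])
rem([.470,.447,.163],.26)
E
```

```text
[[0.4599 0.4262 0.117 ]
 [0.4806 0.4326 0.117 ]
 [0.4965 0.3806 0.103 ]
 [0.4701 0.3697 0.103 ]] [0.4768 0.4023 0.11  ]
[[0.4495 0.3615 0.02  ]
 [0.5242 0.3817 0.02  ]] 0.26352480021151775
[[0.4199 0.3836 0.004 ]
 [0.5431 0.412  0.004 ]
 [0.5946 0.1924 0.004 ]
 [0.4674 0.1632 0.004 ]] [0.50626203 0.28779463 0.004     ]
[0.47617694 0.40497946 0.10992915] [0.47283346 0.39975439 0.11184822] [0.48436347 0.40048799 0.11371707]
t 1.45 q [ 0.84  0.55  1.17 -0.51  1.75  0.57] dpos cm [-0.68  1.97 -0.3 ] drot [-0.     0.    -0.001] F [0.2 0.  0.9] gap 0.0855
```

```bash
python3 -m jog '[[[-0.9,1.2,-0.15,0,0,0,-1],[-0.3,-1,-3.5,0,0,0,-1],[0.3,-3.2,-6.6,0,0,0,-1],[0.55,-4.35,-8.35,0,0,0,-1],[0.55,-4.35,-8.35,0,0,0,-1]]]'; python3 rem.py .4822 .384 .0814 .262; python3 snap.py w2
```

```text
time: 2.08
ee_pos: [0.4817, 0.3836, 0.0817]
tool_rot: [0.581, 0.756, -0.184, 0.238]
contact_force: [-0.1, -0.2, 0.0]
finger_gap: 0.0854
grip_force: 0.0
t 2.08 q [ 0.8   0.56  1.35 -0.52  1.58  0.62] dpos cm [ 0.05  0.04 -0.03] drot [ 0.001 -0.001  0.002] F [-0.1 -0.2  0. ] gap 0.0854
2.075 [0.4816866  0.3835733  0.08167605] [ 0.58110997  0.75615978 -0.18391259  0.23813808]
```

View pics/w2.png

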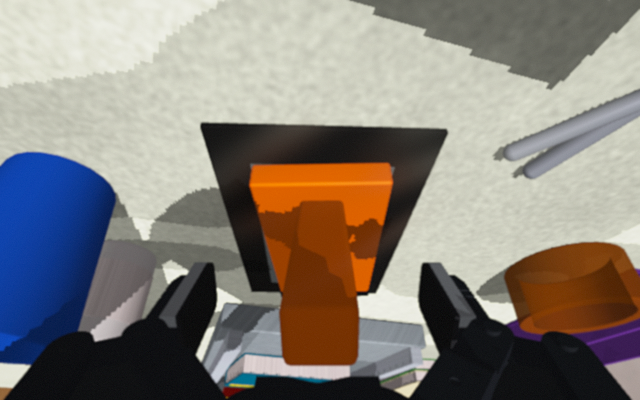

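The handle, at about x 281–357 in the image, is centred between the fingers and the sole is square to the view. I'll close the gripper now.

```bash
python3 -m jog '[[[0,0,0,0,0,0,0],[0,0,0,0,0,0,1],[0,0,0,0,0,0,1],[0,0,0,0,0,0,1],[0,0,0,0,0,0,1]]]'; python3 -m jog '[[[0,0,0,0,0,0,1],[0,0,1,0,0,0,1],[0,0,3,0,0,0,1],[0,0,5,0,0,0,1],[0,0,5,0,0,0,1]]]'; python3 rem.py .4822 .384 .1314 .262;python3 snap.py s1 side
```

```text
time: 2.75
ee_pos: [0.482, 0.3846, 0.082]
tool_rot: [0.581, 0.757, -0.183, 0.238]
contact_force: [-0.9, 2.5, 4.9]
finger_gap: 0.0258
grip_force: 59.8
time: 3.38
ee_pos: [0.4825, 0.3849, 0.1341]
tool_rot: [0.581, 0.756, -0.182, 0.239]
contact_force: [0.3, -0.1, -3.2]
finger_gap: 0.0257
grip_force: 59.0
t 3.38 q [ 0.8   0.51  1.3  -0.52  1.65  0.58] dpos cm [-0.03 -0.09 -0.27] drot [-0.002  0.002  0.001] F [ 0.3 -0.1 -3.2] gap 0.0257
3.375 [0.48246836 0.38489738 0.13410296] [ 0.58126728  0.75643065 -0.1816456   0.23863342]
```

```bash
python3 -m jog '[[[1,-1,3,0,0,-0.05,1],[3,-5,4,0,0,-0.15,1],[5,-10,4,0,0,-0.25,1],[7.5,-14,4,0,0,-0.333,1],[9.2,-17.1,3,0,0,-0.333,1]]]'; python3 rem.py .5741 .2142 .111 -.069
```

```text
time: 4.05
ee_pos: [0.5751, 0.2113, 0.1612]
tool_rot: [0.699, 0.649, -0.221, 0.204]
contact_force: [1.4, 0.3, -3.4]
finger_gap: 0.0256
grip_force: 59.4
t 4.05 q [ 0.47  0.49  1.28 -0.52  1.7   0.57] dpos cm [-0.1   0.29 -5.02] drot [-0.    -0.     0.006] F [ 1.4  0.3 -3.4] gap 0.0256
```

```bash
python3 -m jog '[[[0,0.2,-2,0,0,0.003,1],[0,0.2,-4,0,0,0.003,1],[0,0.2,-5,0,0,0.003,1],[0,0.2,-5,0,0,0.003,1],[0,0.2,-5,0,0,0.003,1]]]'; python3 rem.py .5741 .2142 .111 -.069; python3 snap.py w3; python3 snap.py sc3 scene; python3 snap.py sd3 side
python3 - <<'E'
import cv2,numpy as np
w=cv2.imread("pics/w3.png");a=cv2.imread("pics/sc3.png")[150:300,200:400];b=cv2.imread("pics/sd3.png")[120:270,240:440]
w=cv2.resize(w,(800,500))[200:500] if 0 else w[0:300]
o=np.zeros((600,800,3),np.uint8);o[:300,:640]=w;o[300:,:400]=cv2.resize(a,(400,300),interpolation=2);o[300:,400:]=cv2.resize(b,(400,300),interpolation=2);cv2.imwrite("pics/m3.png",o)
E
```

```text
time: 4.68
ee_pos: [0.574, 0.2159, 0.1122]
tool_rot: [0.697, 0.651, -0.22, 0.205]
contact_force: [-0.2, -1.0, -1.8]
finger_gap: 0.0252
grip_force: 59.3
t 4.67 q [ 0.48  0.53  1.33 -0.51  1.63  0.61] dpos cm [ 0.01 -0.17 -0.12] drot [-0.     0.    -0.001] F [-0.2 -1.  -1.8] gap 0.0252
4.675 [0.57399186 0.21591533 0.11222487] [ 0.69695716  0.65107441 -0.21962075  0.20523051]
4.725 [0.57408444 0.21578562 0.11234837] [ 0.69705703  0.6509894  -0.21954259  0.20524463]
4.775 [0.57407435 0.21571917 0.11236975] [ 0.69710252  0.65095616 -0.21950546  0.20523524]
```

View pics/m3.png

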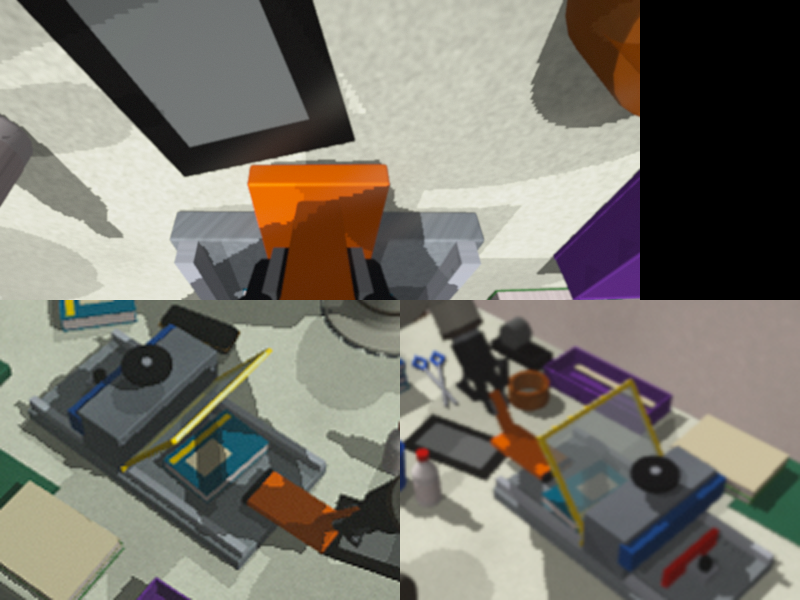

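The sole is square between the rails and the toe is just behind the book, with the sole's underside a few millimetres above the bed. I'll start feeding.

```bash
python3 -m jog '[[[-0.1,-2,-0.15,0,0,0,1],[-0.28,-4,-0.2,0,0,0,1],[-0.42,-6,-0.2,0,0,0,1],[-0.55,-8,-0.2,0,0,0,1],[-0.69,-10,-0.2,0,0,0,1]]]'; python3 -m jog '[[[-0.1,-2,0,0,0,0,1],[-0.28,-4,0,0,0,0,1],[-0.42,-6,0,0,0,0,1],[-0.5,-7.5,0,0,0,0,1],[-0.55,-8,0,0,0,0,1]]]'; python3 rem.py .5581 -.0150 .111 -.069; python3 snap.py sc4 scene; python3 snap.py sd4 side
python3 - <<'E'
import cv2,numpy as np
a=cv2.imread("pics/sc4.png")[150:300,200:400];b=cv2.imread("pics/sd4.png")[150:300,260:460]
cv2.imwrite("pics/m4.png",np.hstack([cv2.resize(i,(400,300),interpolation=2) for i in(a,b)]))
E
```

```text
time: 5.45
ee_pos: [0.5669, 0.1139, 0.1098]
tool_rot: [0.697, 0.651, -0.22, 0.205]
contact_force: [-0.6, 1.9, -2.4]
finger_gap: 0.0254
grip_force: 59.4
time: 6.08
ee_pos: [0.5614, 0.0344, 0.1098]
tool_rot: [0.697, 0.651, -0.22, 0.205]
contact_force: [-0.4, 2.9, -0.8]
finger_gap: 0.0256
grip_force: 59.6
t 6.08 q [ 0.23  0.36  1.58 -0.59  1.43  0.45] dpos cm [-0.33 -4.94  0.12] drot [-0.    -0.001  0.   ] F [-0.4  2.9 -0.8] gap 0.0256
6.075 [0.56143703 0.03443304 0.1097573 ] [ 0.69731657  0.65061683 -0.22007784  0.20497092]
6.125 [0.5614345  0.03437738 0.1097623 ] [ 0.69727859  0.65060898 -0.22017669  0.2050189 ]
```

View pics/m4.png

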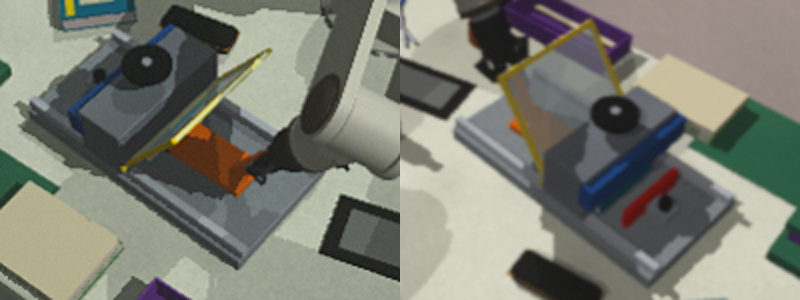

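The book is now under the head, with a drag force of about 2–3 N, and roughly 45 mm remains.

```bash
python3 -m jog '[[[-0.07,-1,0,0,0,0,1],[-0.14,-2,0,0,0,0,1],[-0.2,-2.8,0,0,0,0,1],[-0.22,-3.2,0,0,0,0,1],[-0.22,-3.2,0,0,0,0,1]]]';  python3 -m jog '[[[-0.01,-0.15,0,0,0,0,1],[-0.02,-0.3,0,0,0,0,1],[-0.03,-0.45,0,0,0,0,1],[-0.04,-0.6,0,0,0,0,1],[-0.04,-0.6,0,0,0,0,1]]]'
```

```text
time: 6.8
ee_pos: [0.5592, 0.003, 0.1097]
tool_rot: [0.697, 0.651, -0.22, 0.205]
contact_force: [0.3, -0.3, -2.0]
finger_gap: 0.0256
grip_force: 59.4
time: 7.42
ee_pos: [0.5589, -0.0028, 0.1096]
tool_rot: [0.697, 0.651, -0.22, 0.205]
contact_force: [-0.9, -0.5, -1.1]
finger_gap: 0.025
grip_force: 59.4
```

```bash
for i in 1; do python3 -m jog '[[[-0.01,-0.1,0,0,0,0,1],[-0.01,-0.2,0,0,0,0,1],[-0.02,-0.3,0,0,0,0,1],[-0.03,-0.4,0,0,0,0,1],[-0.03,-0.4,0,0,0,0,1]]]'; done;  python3 rem.py .5589 -.0150 .1096 -.069
```

```text
time: 8.05
ee_pos: [0.5586, -0.0068, 0.1096]
tool_rot: [0.697, 0.651, -0.22, 0.205]
contact_force: [-0.1, -0.6, -2.1]
finger_gap: 0.025
grip_force: 59.4
t 8.05 q [ 0.16  0.33  1.62 -0.6   1.39  0.4 ] dpos cm [ 0.03 -0.82 -0.  ] drot [ 0.    -0.001 -0.   ] F [-0.1 -0.6 -2.1] gap 0.025
```

```bash
python3 -m jog '[[[0,-0.1,0,0,0,0,1],[-0.01,-0.15,0,0,0,0,1],[-0.01,-0.2,0,0,0,0,1],[-0.02,-0.25,0,0,0,0,1],[-0.02,-0.3,0,0,0,0,1]]]'; python3 rem.py .5589 -.0150 .1096 -.069
```

```text
time: 8.68
ee_pos: [0.5587, -0.0091, 0.1098]
tool_rot: [0.697, 0.651, -0.219, 0.205]
contact_force: [2.0, 12.3, 2.6]
finger_gap: 0.0258
grip_force: 60.7
t 8.68 q [ 0.16  0.32  1.63 -0.6   1.38  0.4 ] dpos cm [ 0.02 -0.59 -0.02] drot [-0.001  0.    -0.001] F [ 2.  12.3  2.6] gap 0.0258
```

```bash
python3 -m jog '[[[0,0,0,0,0,0,1],[0,0,0,0,0,0,1],[0,0,0,0,0,0,1],[0,0,0,0,0,0,1],[0,0,0,0,0,0,1]]]'; python3 rem.py .5589 -.0150 .1096 -.069; python3 snap.py sd5 side
python3 - <<'E'
import pickle;from h import *
for n in("s1","sd5"):
    st,d=pickle.load(open(n+'.pkl','rb'));X=cloud(d);hsv=cv2.cvtColor(d["image"],cv2.COLOR_BGR2HSV)
    red=((hsv[...,0]<4)|(hsv[...,0]>175))&(hsv[...,1]>150)&(X[...,1]<-.2)&(X[...,2]>.03)&(X[...,2]<.08);P=X[red]
    print(n,cv2.minAreaRect(P[:,:2].astype(np.float32)),P.mean(0))
cv2.imwrite("pics/m5.png",cv2.resize(d["image"][195:295,340:440],None,fx=5,fy=5,interpolation=2))
E
```

```text
time: 9.3
ee_pos: [0.5587, -0.0091, 0.1098]
tool_rot: [0.697, 0.651, -0.219, 0.205]
contact_force: [0.2, 8.4, 2.0]
finger_gap: 0.0256
grip_force: 60.4
t 9.3 q [ 0.16  0.32  1.63 -0.6   1.38  0.4 ] dpos cm [ 0.02 -0.59 -0.02] drot [-0.001  0.    -0.001] F [0.2 8.4 2. ] gap 0.0256
9.3 [ 0.55870792 -0.00907302  0.10982584] [ 0.69710414  0.65105122 -0.21939566  0.20504552]
s1 ((0.5432640314102173, -0.31148022413253784), (0.014306544326245785, 0.1514814794063568), 84.94027709960938) [ 0.53554625 -0.31247976  0.06610893]
sd5 ((0.5419078469276428, -0.3109848201274872), (0.013556815683841705, 0.15173327922821045), 85.23599243164062) [ 0.53555451 -0.31324958  0.06488405]
```

View pics/m5.png

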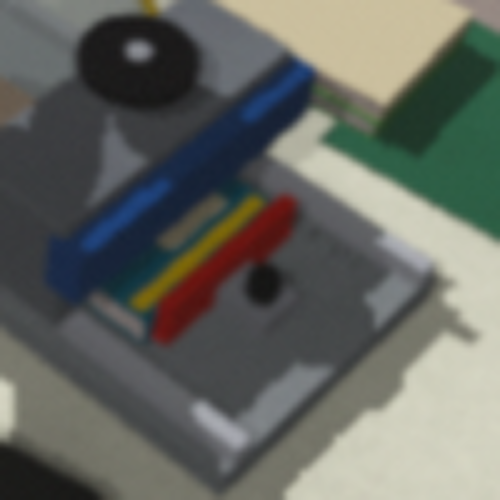

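The spine lies parallel against the red gauge and the gauge hasn't moved. The hold force is 8.4 N, so I'll press a touch more.

```bash
python3 -m jog '[[[0,-0.02,0,0,0,0,1],[0,-0.03,0,0,0,0,1],[0,-0.03,0,0,0,0,1],[0,-0.03,0,0,0,0,1],[0,-0.03,0,0,0,0,1]]]'; python3 rem.py .5589 -.0150 .1096 -.069
```

```text
time: 9.98
ee_pos: [0.5588, -0.0091, 0.1099]
tool_rot: [0.697, 0.651, -0.219, 0.205]
contact_force: [1.7, 11.8, 2.4]
finger_gap: 0.0254
grip_force: 60.7
t 9.97 q [ 0.16  0.32  1.63 -0.6   1.38  0.4 ] dpos cm [ 0.01 -0.59 -0.03] drot [-0.001  0.001 -0.001] F [ 1.7 11.8  2.4] gap 0.0254
```

Pressed at about 11–12 N, and the gauge is still. I'll draw the stick back now.

```bash
python3 -m jog '[[[0.02,0.4,0,0,0,0,1],[0.1,1.5,0.1,0,0,0,1],[0.28,4,0.2,0,0,0,1],[0.5,7.5,0.2,0,0,0,1],[0.8,11.5,0.2,0,0,0,1]]]'; python3 -m jog '[[[0.28,4,0,0,0,0,1],[0.55,8,0,0,0,0,1],[0.76,11,0,0,0,0,1],[0.76,11,2,0,0,0,1],[0.76,11,5,0,0,0,1]]]'; python3 rem.py .482 .3846 .134 .262
python3 - <<'E'
import pickle;from h import *
st,d=pickle.load(open('w3.pkl','rb'))
# grey outline on mat: rear corners & right side, wrist px ; full outline from scene
st2,s=pickle.load(open('sc4.pkl','rb'));X=cloud(s)
cv2.imwrite("pics/m6.png",cv2.resize(s["image"][235:305,350:450],None,fx=7,fy=7,interpolation=2))
print(atz(d,[(190,146),(309,120)],.004,st))
E
```

```text
time: 10.6
ee_pos: [0.5663, 0.1064, 0.1117]
tool_rot: [0.697, 0.651, -0.22, 0.205]
contact_force: [0.4, -0.1, -2.2]
finger_gap: 0.0256
grip_force: 59.3
time: 11.22
ee_pos: [0.5736, 0.2152, 0.1618]
tool_rot: [0.697, 0.651, -0.221, 0.205]
contact_force: [0.3, -1.0, -2.4]
finger_gap: 0.0254
grip_force: 59.5
t 11.22 q [ 0.48  0.49  1.28 -0.52  1.71  0.56] dpos cm [-9.16 16.94 -2.78] drot [ 0.001 -0.002  0.33 ] F [ 0.3 -1.  -2.4] gap 0.0254
[[0.48562689 0.19026463 0.004     ]
 [0.56734501 0.20765013 0.004     ]]
```

View pics/m6.png

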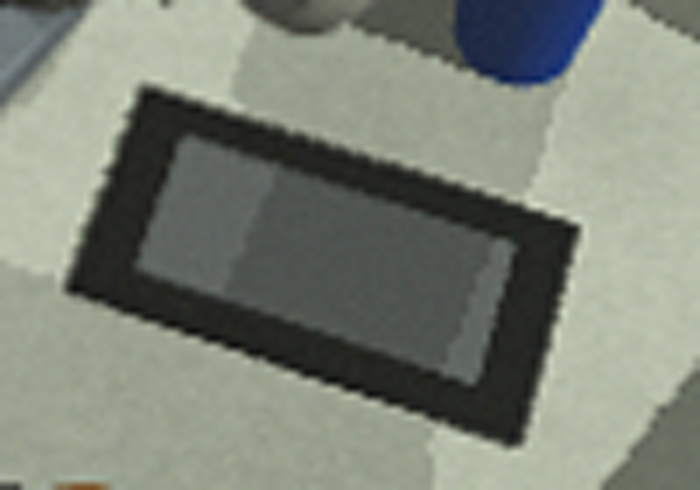

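The mat's outline is clear and centred, with corners at (183,135), (515,240), (475,382) and (137,270). I'll carry the stick there.

```bash
python3 -m jog '[[[-1.5,4,1,0,0,0.06,1],[-4,9,1,0,0,0.16,1],[-7,14,0,0,0,0.26,1],[-9.05,16.8,-2,0,0,0.304,1],[-9.05,16.8,-3,0,0,0.304,1]]]'; python3 -m jog '[[[0,0,-1.5,0,0,0,1],[0,0,-3,0,0,0,1],[0,0,-4,0,0,0,1],[0,0,-4.3,0,0,0,1],[0,0,-4.3,0,0,0,1]]]';python3 rem.py .483 .383 .082 .235; python3 snap.py w7
```

```text
time: 11.85
ee_pos: [0.4818, 0.3847, 0.1312]
tool_rot: [0.589, 0.75, -0.186, 0.236]
contact_force: [-0.1, 0.0, -2.5]
finger_gap: 0.0256
grip_force: 59.6
time: 12.48
ee_pos: [0.4837, 0.3829, 0.0887]
tool_rot: [0.591, 0.749, -0.187, 0.236]
contact_force: [-1.1, -0.3, -1.8]
finger_gap: 0.025
grip_force: 59.4
t 12.47 q [ 0.79  0.56  1.33 -0.51  1.6   0.63] dpos cm [-0.07  0.01 -0.67] drot [ 0.    -0.001  0.   ] F [-1.1 -0.3 -1.8] gap 0.025
12.475 [0.48370353 0.38293365 0.0887152 ] [ 0.59060408  0.74881468 -0.18651456  0.23595702]
```

View pics/w7.png

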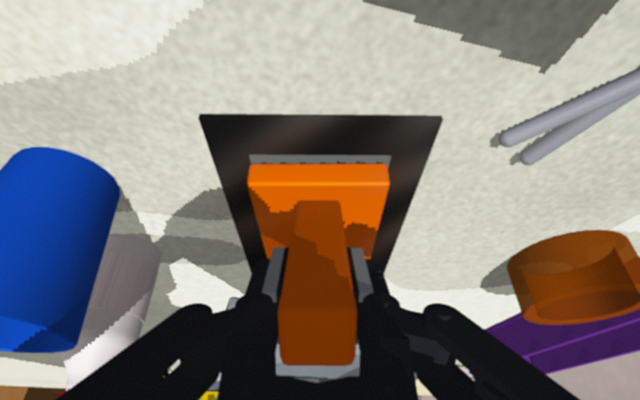

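The stick is square and centred over the outline. I'll lower the last 6–7 mm.

```bash
python3 -m jog '[[[0,0.05,-0.2,0,0,0,1],[0,0.1,-0.4,0,0,0,1],[0,0.1,-0.55,0,0,0,1],[0,0.1,-0.6,0,0,0,1],[0,0.1,-0.6,0,0,0,1]]]';python3 rem.py .483 .383 .082 .235
```

```text
time: 13.15
ee_pos: [0.4835, 0.3841, 0.0828]
tool_rot: [0.59, 0.749, -0.186, 0.236]
contact_force: [0.2, 0.2, 0.5]
finger_gap: 0.0253
grip_force: 60.1
t 13.15 q [ 0.79  0.57  1.33 -0.51  1.59  0.64] dpos cm [-0.05 -0.11 -0.08] drot [ 0.    -0.001 -0.   ] F [0.2 0.2 0.5] gap 0.0253
```

```bash
python3 -m jog '[[[0,0,-0.05,0,0,0,1],[0,0,-0.05,0,0,0,1],[0,0,-0.05,0,0,0,0],[0,0,-0.05,0,0,0,-1],[0,0,-0.05,0,0,0,-1]]]';  python3 -m jog '[[[0,0,-0.05,0,0,0,-1],[0,0,-0.05,0,0,0,-1],[-0.3,1.1,1.6,0,0,0,-1],[-0.8,3.3,4.9,0,0,0,-1],[-1.5,6.1,9,0,0,0,-1]]]'
```

```text
time: 13.78
ee_pos: [0.4835, 0.384, 0.0821]
tool_rot: [0.59, 0.749, -0.187, 0.236]
contact_force: [0.1, 0.6, 0.0]
finger_gap: 0.0769
grip_force: 0.0
time: 14.4
ee_pos: [0.468, 0.4459, 0.174]
tool_rot: [0.591, 0.749, -0.187, 0.236]
contact_force: [0.9, 0.4, -0.0]
finger_gap: 0.0853
grip_force: 0.0
```

```bash
python3 -m jog '[[[0,1,3,0,0,0,-1],[0,1,6,0,0,0,-1],[0,1,8,0,0,0,-1],[0,1,8,0,0,0,-1],[0,1,8,0,0,0,-1]]]'; python3 snap.py sc8 scene; python3 snap.py sd8 side
python3 - <<'E'
import pickle;from h import *
S=[pickle.load(open(n+'.pkl','rb'))[1] for n in("sc8","sd8")]
for d in S:
    X=cloud(d);hsv=cv2.cvtColor(d["image"],cv2.COLOR_BGR2HSV)
    o=(hsv[...,0]>3)&(hsv[...,0]<16)&(hsv[...,1]>180)&(X[...,1]>.15)&(X[...,0]<.6)
    print("sole",cv2.minAreaRect(X[o&(np.abs(X[...,2]-.02)<.004)][:,:2].astype(np.float32)))
    red=((hsv[...,0]<4)|(hsv[...,0]>175))&(hsv[...,1]>150)&(X[...,1]<-.2)&(X[...,2]>.03)&(X[...,2]<.08);P=X[red]
    if len(P)>20:print("gauge",cv2.minAreaRect(P[:,:2].astype(np.float32)),P.mean(0))
a=S[0]["image"][150:310,200:460];b=S[1]["image"][130:290,200:460]
cv2.imwrite("pics/m8.png",np.vstack([cv2.resize(i,(487,300),interpolation=2) for i in(a,b)]))
E
```

```text
time: 15.02
ee_pos: [0.4683, 0.4549, 0.2512]
tool_rot: [0.59, 0.749, -0.187, 0.236]
contact_force: [-0.2, 0.0, 0.2]
finger_gap: 0.0853
grip_force: 0.0
15.025 [0.46834871 0.4549471  0.25116438] [ 0.59029808  0.74894686 -0.18710413  0.23583643]
15.075 [0.468363   0.454867   0.25092092] [ 0.59023489  0.74894101 -0.18733386  0.23583081]
sole ((0.505307674407959, 0.29401886463165283), (0.08607174456119537, 0.15703128278255463), 14.152907371520996)
sole ((0.5090522170066833, 0.2928219437599182), (0.08749903738498688, 0.1599070131778717), 12.891867637634277)
gauge ((0.5432653427124023, -0.3117179870605469), (0.014435104094445705, 0.15238729119300842), 84.88506317138672) [ 0.53625548 -0.31311295  0.06552309]
```

View pics/m8.png

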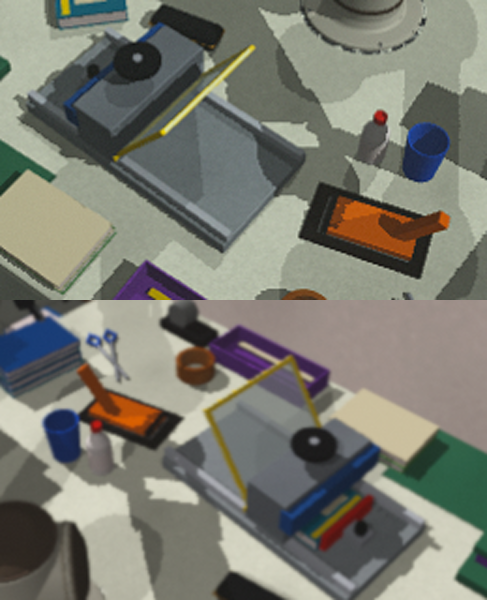

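The stick stands on the mat, the book is against the gauge, the gauge hasn't moved, and the gripper is clear. I'll hand the job in.

```bash
python3 -c "
from bench import workorder;print(workorder.job_done())"
```

```text
the job is handed in; nothing more can be done
None
```

The paperback is square against the red backgauge, pressed at about 12 N with the gauge still at its setting; the stick stands released on its mat, and I handed the job in at about 15 s (no verdict was returned).

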